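# Pop the analyser's cover, press the start key, relatch the cover

## Task

Start the analyser's measuring cycle: press the closed grey cover fully down and let go so that its push-latch pops it open, press the round key under it all the way down with a fingertip (not the square key), then push the cover shut and press it fully down again so that it stays latched, and take the hand away. Only touch and press: leave everything that stands on and around the analyser where it is.

Things in the scene. Friction and masses are not known exactly. Their poses are not given: they have to be found in the camera images.
- analyser: White bench-top analyser, 220 deep (x) x 300 wide (y), flat deck 74 high, fixed to the bench. Origin: centre of its underside; its x points from its front (robot side, with a display and printed keys that do nothing) to its back, y to its left, z up. In the left half of the deck, 11 mm above it, sits the grey cover.
- cover (a joint): Angle (rad) of the grey hinged cover on its push-latch: 0 = shut and latched (within 0.01), 1.25 = fully popped open, negative = pressed in past latched; stop at about -0.072. Latched: press in beyond -0.06 (best to the stop), let go: it pops fully open in about 1 s. Open: swing it down, press beyond -0.05 (best to the stop), let go: it stays latched. Each full press and release changes over.
- cover_press (a point): Where one presses the cover's outer (upper) face: middle of its width, 42 mm from the hinge axis, 15 mm from the free front edge. Moves with the cover; x points from free edge to hinge, z out of the outer face. A spring opens the cover: about 3 N holds it down here near shut, 1 N when open; at the stop it is 3 mm below its latched height.
- cover_edge (a point): Middle of the cover's free edge, on the outer face, 57 mm from the hinge axis. Moves with the cover; 54 mm above the hinge and 16 mm in front of it when open. The cover is a plate 57 deep x 110 wide, 3.5 thick (8 with its rim), top 85 above the bench when shut; it hinges along its back edge, so the free edge rises from the robot's side.
- cover_hinge (a point): Middle of the hinge axis, fixed, 83 above the bench, at x = +50, y = +40 mm in the analyser's frame; axes as the analyser's. A 10 mm wide ridge behind it reaches 85 high.
- round_key_top (a point): Centre of the top of the round white key (diameter 18), under the cover, 42 mm in front of the hinge axis and 27 mm to the analyser's left (+y) of the cover's middle; its top is 76.7 above the bench, 2.7 above the deck around the 68 x 118 mm pocket it stands in.
- round_key (a joint): Travel of the round key: 0 = up, 0.004 m = fully down. Spring: 1.3 N to start, about 3.3 N fully down; it comes back by itself.
- square_key_top (a point): Centre of the top of the square white key (16 x 16), same height, 54 mm to the analyser's right (-y) of the round key. Not to be pressed.
- square_key (a joint): Travel of the square key: 0 = up, 0.004 m = fully down.
- vial: Loose amber vial, diameter 22, 42 high, standing on the analyser's deck to the right of the cover. Origin: centre of its underside. Leave alone.
- reagent_jar: Loose white jar, diameter 30, 40 high, standing on the front right of the analyser's deck. Origin: centre of its underside. Leave alone.
- tube_rack: Loose black rack, 200 x 100 x 35, with five capped tubes reaching 92 high, left of the analyser. Origin: centre of its underside. Leave alone.
- stopwatch: Loose round stopwatch, diameter 68, 19 high, right of the analyser. Origin: centre of its underside. Leave alone.
- reagent_bottle: Loose square white bottle, 55 x 55 x 103, left of the analyser's front. Origin: centre of its underside. Leave alone.
- marker: Loose grey pen, 130 x 12 x 11, right of the analyser. Origin: centre of its underside. Leave alone.

How it is judged:
By the outcome, as a careful person would: the job done as asked, in the order asked, and still so for the second after the job is handed in, with the robot touching nothing.
It also fails if it takes over 48 s, if anything falls off the work surface, if the arm or the gripper's body presses on something with over 40 N, if the wrist force passes 120 N, or if a joint passes its speed limit or range.

## Robot

A 6-joint arm with a two-finger parallel gripper is mounted at the origin on the work surface. World frame = base frame: x ahead of the robot, y to its left, z up, the work surface at z = 0. Lengths are in m, angles in rad, forces in N, time in s.
With the tool pointing down it reaches from about 0.375 to 0.9 m from the base axis. Payload 3.1 kg.
Tool frame: the origin (TCP) lies between the finger pads; the fingertips stand 19 mm ahead of it and the grasp point (between the pads) is the TCP; z points along the fingers, y is the direction in which the jaws open and shut (so a half turn about z gives the same grasp; the last joint's range is limited). The gripper opens to 85 mm and grips with 20 to 120 N. Pads are 22 mm wide; open, the fingers measure 114 mm over their backs; the gripper's body (76 mm by 85 mm) begins 54 mm behind the grasp point. The pads swing forward as they close: fully open they stand 13 mm farther back than shut.
Start: joints at [-1.313, 0.527, 1.433, -0, 1.181, -0.178], TCP at [0.264, -0.567, 0.25] pointing down, gripper open.
Joint ranges: [-3.08, 3.08], [-0.75, 2.2], [0.22, 2.44], [-1.43, 4.57], [0, 2.65], [-2.85, 2.85]. Speed limits (rad/s): [2.79, 2.79, 3.14, 3.14, 3.14, 3.14].

## Interface

Orientations are given as a unit quaternion [x, y, z, w].
In Python, from station import manip, optics, job gives the robot as it stands.
- The arm moves only by the shell command python3 -m inch 'ROWS' [OPENING] [FORCE]. ROWS is JSON, one flat list of numbers, 4 for each row, row after row: the shift along the world's x, y, z in cm, then the turn about the world's z in rad. A call has 1 to 20 rows; each row shifts and turns the commanded pose from where the row before left it; what a row does not reach is not made up. A row lasts 1/8 s, in which the tool goes at most 62.5 mm and 10.7 degrees, less where a joint would pass 70% of its speed; a pose out of reach is approached as far as the arm can. A call with a gripper value outside its range is refused whole. OPENING is the opening in per cent of the stroke, from 0 (shut) to 100 (fully open), set as the call begins (- or left out, the last holds). The fingers move at their own pace and stop on an object; FORCE is the grip in N (left out, the last holds). Time passes only in rows, so rows that do not move let the fingers close. It gives the time, the measured TCP pose, the force and the opening at its end, in the units of the state.
- manip.sense(): the state, without advancing time (a new reading comes with each control period).
- optics.snapshot(name): name is "side" or "top" or "wrist"; returns (picture, depth): 420x560x3 uint8, red, green, blue; 420x560 float32, m along the optical axis (not along the pixel's ray), 0 where there is no reading.
- optics.camera_model(name): a dict with "mtx" (3x3 intrinsics, pixels), "camera_from_world" (4x4, takes a point from world to camera coordinates); the wrist camera has in their place "tool_from_camera" (4x4, takes a point from camera to tool coordinates, whose origin is the TCP and whose axes are the flange's). Camera axes: x right, y up, looking along -z (the intrinsics and any distortion apply to the point x, -y, -z); pixel columns grow to the right and rows downward; lengths in m; the calibration is good to about 2 mm. A picture is of the moment at which its call begins: read the wrist's pose just before it. camera_model takes no time and is no camera call.
- job.sign_off(): hands the job in, once; it reports no verdict.
The state is a dict: "t": time; "q": joint angles; "qd": joint speeds; "tau": joint torques, N m; "tcp_pos": TCP position; "tool_rot": TCP orientation; "force": force on the tool from outside, world axes, zero at the start; "ft_torque": the same for the moment, N m; "finger_gap": opening from 0.0 (shut) to 1.0 (fully open).
Only numpy, scipy, OpenCV 4.12 (cv2) and the standard library are available. Lean on these libraries where they do the work, as an engineer would, in place of code of your own. Each camera call takes 0.05 s, during which the arm holds its last target.

## Working session

There is one attempt and no reset: what is moved stays moved. The work goes in short steps, Python scripts to look and compute and a shell command to move; the robot and the scene stay as the last step left them, time stands still between calls to the robot, and variables do not carry over. Pictures are saved under pics/ and viewed, and the job is handed in when it is done.

```bash
ls; mkdir -p pics; python3 - <<'E'
from station import manip, optics, job
import cv2, numpy as np
s=manip.sense(); print(s)
for n in ("top","side"):
    m=optics.camera_model(n); print(n,{k:np.array(v).round(4).tolist() if not isinstance(v,str) else v for k,v in m.items()})
    p,d=optics.snapshot(n)
    cv2.imwrite(f"pics/{n}0.png",p[:,:,::-1]); np.save(f"{n}0.npy",d); 
print(optics.camera_model("wrist"))
E
```

```text
pics
{'t': 0.0, 'q': array([-1.31349238e+00,  5.28460700e-01,  1.43391010e+00, -2.14810456e-06,
        1.18142388e+00, -1.78487877e-01]), 'qd': array([-0.0013921 , -0.00023764, -0.00104136,  0.0008348 , -0.00083134,
       -0.0001258 ]), 'tau': array([ 1.85778840e-04, -4.42346764e+01, -1.78025526e+01, -5.54591099e-05,
        8.43731541e-03, -2.56036472e-06]), 'tcp_pos': array([ 0.26368589, -0.56589545,  0.24933447]), 'tool_rot': array([ 9.76353782e-01,  2.16176038e-01, -4.43699824e-05, -1.10011941e-03]), 'force': array([0.32575896, 0.3470103 , 0.31243235]), 'ft_torque': array([ 0.01868262, -0.02743231,  0.017266  ]), 'finger_gap': 0.9989295417596706}
top {'mtx': [[423.3567, 0.0, 278.3812], [0.0, 423.3567, 203.2467], [0.0, 0.0, 1.0]], 'camera_from_world': [[-0.0047, -1.0, 0.0063, -0.0171], [0.9955, -0.0041, 0.0943, -0.474], [-0.0943, 0.0067, 0.9955, -1.1057], [0.0, 0.0, 0.0, 1.0]]}
side {'mtx': [[501.4856, 0.0, 282.2247], [0.0, 501.4856, 213.0869], [0.0, 0.0, 1.0]], 'camera_from_world': [[0.7309, -0.6825, -0.0034, -0.3606], [0.4458, 0.4736, 0.7596, -0.2744], [-0.5168, -0.5567, 0.6503, -1.2774], [0.0, 0.0, 0.0, 1.0]]}
{'mtx': array([[361.89801776,   0.        , 282.53979223],
       [  0.        , 361.89801776, 210.77810647],
       [  0.        ,   0.        ,   1.        ]]), 'tool_from_camera': array([[-9.35613573e-04,  9.45723239e-01,  3.24971815e-01,
         8.41074593e-02],
       [ 9.99999562e-01,  8.90088276e-04,  2.88751184e-04,
        -7.87249228e-04],
       [-1.61748976e-05,  3.24971943e-01, -9.45723657e-01,
        -1.24137377e-01],
       [ 0.00000000e+00,  0.00000000e+00,  0.00000000e+00,
         1.00000000e+00]])}
```

View pics/top0.png

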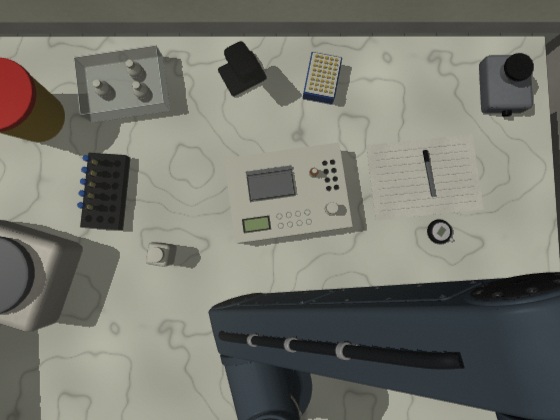

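View pics/side0.png

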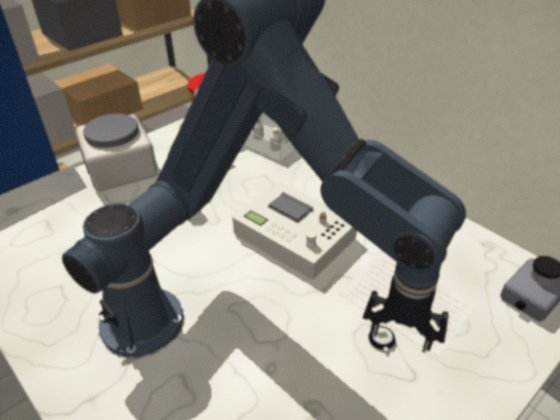

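The top view shows the analyser's white deck at about (290,193), the grey cover at (271,184), the vial at (314,171) and the jar at (332,209). The arm is clear of all of them. Next I measure the cover.

```bash
cat > h.py <<'E'
from station import manip, optics, job
import cv2, numpy as np
from scipy.spatial.transform import Rotation as R
def cam_pose(name,s=None):
    m=optics.camera_model(name)
    if name=="wrist":
        T=np.eye(4);T[:3,:3]=R.from_quat(s["tool_rot"]).as_matrix();T[:3,3]=s["tcp_pos"]
        W=T@m["tool_from_camera"]
    else: W=np.linalg.inv(m["camera_from_world"])
    return np.array(m["mtx"]),W
def ray_plane(name,uv,z,s=None):
    K,W=cam_pose(name,s); uv=np.atleast_2d(uv).astype(float)
    d=np.c_[(uv[:,0]-K[0,2])/K[0,0],-(uv[:,1]-K[1,2])/K[1,1],-np.ones(len(uv))]@W[:3,:3].T
    o=W[:3,3]; return o+d*((z-o[2])/d[:,2])[:,None]
def proj(name,P,s=None):
    K,W=cam_pose(name,s); c=(np.atleast_2d(P)-W[:3,3])@W[:3,:3]
    return np.c_[K[0,0]*c[:,0]/-c[:,2]+K[0,2],K[1,1]*c[:,1]/c[:,2]+K[1,2]] if False else np.c_[K[0,0]*c[:,0]/-c[:,2]+K[0,2], K[1,1]*(-c[:,1])/-c[:,2]+K[1,2]]
E
python3 - <<'E'
from h import *
im=cv2.imread("pics/top0.png"); print({k:1 for k in optics.camera_model("top")})
c=cv2.resize(im[135:250,220:370],None,fx=5,fy=5,interpolation=cv2.INTER_CUBIC); cv2.imwrite("pics/top0z.png",c)
hsv=cv2.cvtColor(im,cv2.COLOR_BGR2GRAY)
print(hsv[184,240:310].tolist()); print(hsv[160:215,271].tolist())
m=(hsv<125).astype(np.uint8); m[:150]=0;m[220:]=0;m[:,:235]=0;m[:,305:]=0
for ct in cv2.findContours(m,cv2.RETR_EXTERNAL,cv2.CHAIN_APPROX_NONE)[0]:
    if cv2.contourArea(ct)<100: continue
    r=cv2.minAreaRect(ct); print(r); b=cv2.boxPoints(r); P=ray_plane("top",b,.085); print(P.round(4)); print(np.linalg.norm(np.diff(P,axis=0),axis=1),P.mean(0))
E
```

```text
{'mtx': 1, 'camera_from_world': 1}
[161, 162, 161, 161, 161, 162, 157, 110, 63, 87, 89, 89, 87, 88, 88, 88, 89, 88, 87, 88, 87, 88, 86, 88, 87, 88, 88, 87, 87, 88, 87, 86, 87, 89, 87, 87, 87, 87, 87, 88, 86, 85, 87, 87, 87, 88, 85, 86, 86, 86, 87, 87, 90, 66, 97, 107, 159, 159, 159, 159, 160, 160, 160, 159, 160, 159, 160, 160, 159, 160]
[160, 160, 159, 160, 160, 160, 160, 148, 101, 87, 88, 83, 57, 76, 88, 82, 87, 86, 87, 87, 88, 89, 87, 87, 86, 87, 88, 87, 88, 88, 87, 89, 88, 89, 88, 90, 83, 53, 74, 124, 161, 161, 161, 160, 161, 161, 161, 160, 161, 161, 160, 160, 161, 161, 161]
((271.1000061035156, 183.19998168945312), (31.25411605834961, 48.22468185424805), 81.8698959350586)
[[ 0.55    0.0653  0.085 ]
 [ 0.5671 -0.0558  0.085 ]
 [ 0.488  -0.0663  0.085 ]
 [ 0.4712  0.054   0.085 ]]
[0.12230631 0.07979103 0.12146642] [ 0.51907627 -0.00068773  0.085     ]
```

View pics/top0z.png

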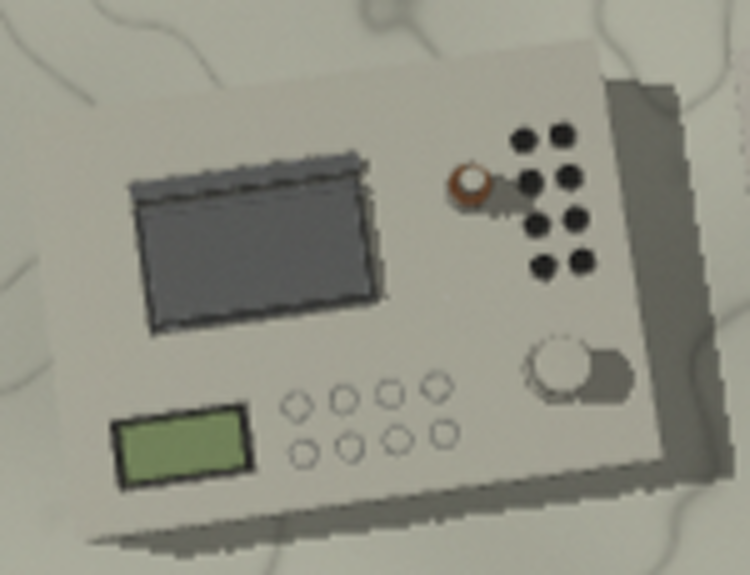

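```bash
python3 - <<'E'
from h import *
z=lambda l: (np.array(l,float)+.5)/5-.5+[220,135]
c=ray_plane("top",z([(137,202),(362,172),(378,298),(152,330)]),.084)
print("cover",c.round(4).tolist()); print(np.linalg.norm(np.roll(c,-1,0)-c,axis=1))
d=ray_plane("top",z([(30,105),(597,40),(663,460),(88,543)]),.074)
print("deck",d.round(4).tolist(),np.linalg.norm(np.roll(d,-1,0)-d,axis=1),d.mean(0))
for P in (c,d):
  v=P[0]-P[1]+P[3]-P[2]; yaw=np.arctan2(-v[0],v[1]); print("yaw",yaw)
ex=lambda y:np.array([np.cos(y),np.sin(y),0]);ey=lambda y:np.array([-np.sin(y),np.cos(y),0])
y=yaw
print("hinge from cover",(c[0]+c[1])/2,"from deck",d.mean(0)+.05*ex(y)+.04*ey(y))
E
```

```text
cover [[0.5403, 0.0604, 0.084], [0.5552, -0.0538, 0.084], [0.4908, -0.0614, 0.084], [0.475, 0.0527, 0.084]]
[0.11513411 0.06486832 0.11512055 0.06567402]
deck [[0.5925, 0.1161, 0.074], [0.6255, -0.176, 0.074], [0.4088, -0.2055, 0.074], [0.3684, 0.0853, 0.074]] [0.29395141 0.21868011 0.29362873 0.22619711] [ 0.49879486 -0.0450323   0.074     ]
yaw 0.13398333652300837
yaw 0.1255212456696729
hinge from cover [0.54775712 0.00328342 0.084     ] from deck [0.54339381 0.0009126  0.074     ]
```

```bash
python3 -m inch '[2,4,0.3,-0.026,2,4,0.3,-0.026,2,4,0.3,-0.026,2,4,0.3,-0.026,2,4,0,-0.026,2,4,0,-0.026,2,4,0,-0.026,2,4,0,-0.026,2,4,0,-0.026,2,4,0,-0.026,2,4,0,-0.026,2,4,0,-0.026,0,0,0,0,0,0,0,0]' 0 20; python3 - <<'E'
from h import *
s=manip.sense(); p,d=optics.snapshot("wrist"); cv2.imwrite("pics/w1.png",p[:,:,::-1]); np.save("w1.npy",d)
import pickle; pickle.dump(s,open("w1.pkl","wb")); print(s["tcp_pos"],s["tool_rot"],s["finger_gap"],s["force"])
E
```

```text
t: 1.85
tcp_pos: [0.5035, -0.0866, 0.262]
tool_rot: [0.998, 0.062, -0.0, 0.0]
force: [-0.9, 0.1, -0.4]
finger_gap: -0.004
[ 0.50350824 -0.08660745  0.26202665] [ 9.98057143e-01  6.23034827e-02 -4.59175350e-04  6.40502260e-05] -0.003707909333342059 [-0.88940285  0.06915175 -0.40535836]
```

View pics/w1.png

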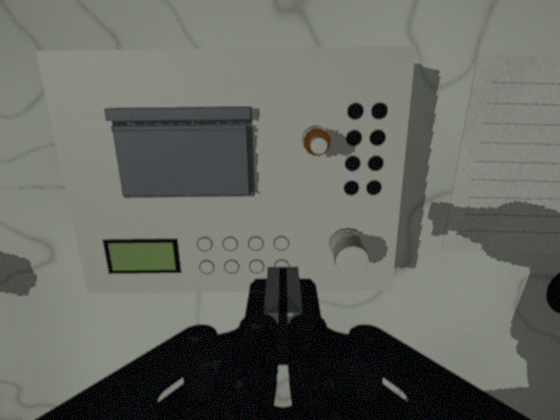

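The wrist view shows the cover's corners at about (113,126), (250,125), (252,194) and (122,197). The ridge is above it at rows 107–121, and the shut fingertips are at (283,270).

```bash
python3 - <<'E'
from h import *
import pickle; s=pickle.load(open("w1.pkl","rb")); im=cv2.imread("pics/w1.png"); D=np.load("w1.npy")
c=cv2.resize(im[95:210,95:275],None,fx=4.4,fy=4.4,interpolation=cv2.INTER_CUBIC); cv2.imwrite("pics/w1z.png",c)
d=ray_plane("wrist",[(39,52),(413,47),(393,289),(88,292)],.074,s)
P=ray_plane("wrist",[(113,126),(250,125),(252,194),(122,197)],.085,s)
for P in (P,d):
  v=P[0]-P[1]+P[3]-P[2]; print(P.round(4).tolist(),np.linalg.norm(np.roll(P,-1,0)-P,axis=1),"yaw",np.arctan2(-v[0],v[1]),P.mean(0))
# tip position & depth of cover
K,W=cam_pose("wrist",s)
for uv in [(180,160),(60,150),(283,272),(283,280)]:
    z=D[uv[1],uv[0]]; pc=np.array([(uv[0]-K[0,2])/K[0,0]*z,-(uv[1]-K[1,2])/K[1,1]*z,-z,1]); print(uv,(W@pc)[:3])
E
```

```text
[[0.5392, 0.0579, 0.085], [0.5537, -0.0528, 0.085], [0.4957, -0.06, 0.085], [0.4791, 0.0518, 0.085]] [0.11158029 0.05844119 0.11302665 0.06037443] yaw 0.13937964473840456 [ 0.51692473 -0.00078581  0.085     ]
[[0.5882, 0.1193, 0.074], [0.6283, -0.1739, 0.074], [0.4125, -0.2067, 0.074], [0.372, 0.0918, 0.074]] [0.29593085 0.21831676 0.3012146  0.21800566] yaw 0.1355033276026983 [ 0.50024809 -0.04239547  0.074     ]
(180, 160) [0.51768867 0.00301395 0.08426996]
(60, 150) [0.51136341 0.10848039 0.07426459]
(283, 272) [ 0.51443124 -0.08453305  0.25253551]
(283, 280) [ 0.51465798 -0.08449646  0.25948004]
```

View pics/w1z.png

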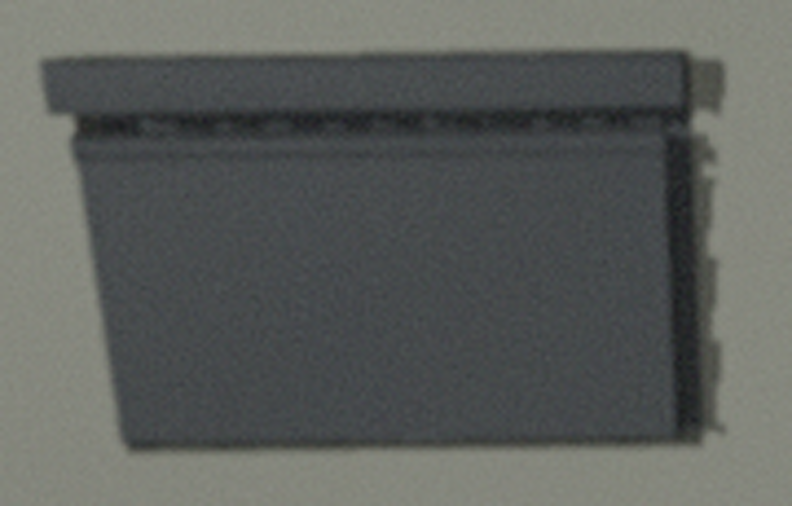

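```bash
python3 -m inch '[0,2.8,-1,0.012,0,2.8,-3,0,0,2.86,-4,0,0,0,-4,0,0,0,-2,0,0,0,-0.8,0,0,0,0,0,0,0,0,0]'; python3 - <<'E'
from h import *
s=manip.sense(); p,d=optics.snapshot("wrist"); cv2.imwrite("pics/w2.png",p[:,:,::-1]); print(s["tcp_pos"],s["tool_rot"],s["force"])
E
```

```text
t: 2.9
tcp_pos: [0.5046, -0.0026, 0.1152]
tool_rot: [0.998, 0.067, 0.001, 0.0]
force: [-0.1, -0.2, -0.0]
finger_gap: 0.003
[ 0.50456552 -0.00258387  0.11519952] [9.97722973e-01 6.74376722e-02 9.69224263e-04 2.99377110e-04] [-0.13302233 -0.19428111 -0.00695539]
```

View pics/w2.png

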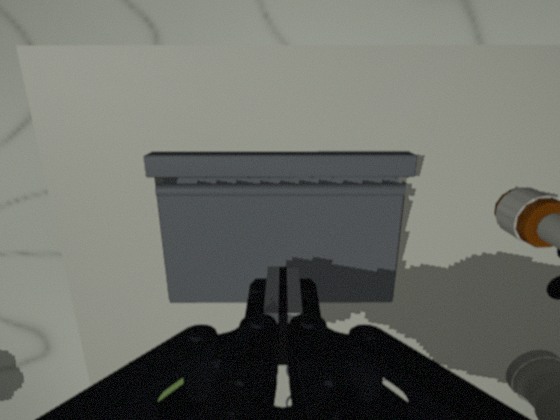

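The closed tip is centred over the cover: tip at column 283, cover middle at about 281. Now the press.

```bash
python3 -m inch '[0,0,-0.6,0,0,0,-0.4,0,0,0,-0.2,0,0,0,0,0]'; python3 -m inch '[0,0,-0.1,0,0,0,0,0]';python3 -m inch '[0,0,-0.1,0,0,0,0,0]'
```

```text
t: 3.45
tcp_pos: [0.5039, -0.0019, 0.1024]
tool_rot: [0.998, 0.068, 0.0, 0.0]
force: [-0.8, -1.2, 3.5]
finger_gap: 0.001
t: 3.7
tcp_pos: [0.5039, -0.0019, 0.1015]
tool_rot: [0.998, 0.068, 0.0, 0.0]
force: [-1.0, 0.2, 4.7]
finger_gap: -0.002
t: 3.95
tcp_pos: [0.5039, -0.0019, 0.1011]
tool_rot: [0.998, 0.068, 0.0, 0.0]
force: [-1.6, -0.3, 10.1]
finger_gap: 0.0
```

```bash
python3 -m inch '[0,0,-0.05,0,0,0,0,0]'; python3 -m inch '[0,0,3,0,0,0,5,0,0,0,5,0,0,0,2,0,0,0,0,0,0,0,0,0,0,0,0,0,0,0,0,0,0,0,0,0,0,0,0,0,0,0,0,0,0,0,0,0]'; python3 - <<'E'
from h import *
s=manip.sense(); p,d=optics.snapshot("wrist"); cv2.imwrite("pics/w3.png",p[:,:,::-1]); print(s["tcp_pos"],s["tool_rot"],s["force"])
import pickle; pickle.dump(s,open("w3.pkl","wb"))
E
```

```text
t: 4.2
tcp_pos: [0.5039, -0.002, 0.101]
tool_rot: [0.998, 0.068, 0.0, 0.0]
force: [-2.7, 0.4, 12.5]
finger_gap: 0.005
t: 5.7
tcp_pos: [0.5039, -0.002, 0.2499]
tool_rot: [0.998, 0.068, 0.0, 0.0]
force: [0.0, 0.1, -0.2]
finger_gap: 0.001
[ 0.50387784 -0.00197705  0.24986176] [9.97698246e-01 6.78100771e-02 6.39778950e-05 1.64767654e-05] [ 0.04890888  0.12817774 -0.24583357]
```

View pics/w3.png

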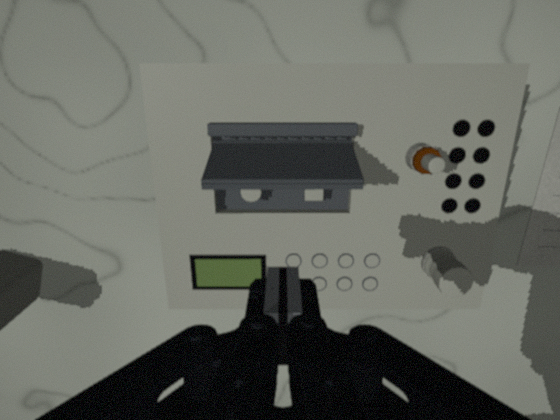

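The cover has popped open. The round key shows at (251,195) and the square key at (314,194), each partly hidden behind the cover's edge. I'll locate the round key.

```bash
python3 - <<'E'
from h import *
import pickle; s=pickle.load(open("w3.pkl","rb")); im=cv2.imread("pics/w3.png")
g=cv2.cvtColor(im,cv2.COLOR_BGR2GRAY)
m=(g>115).astype(np.uint8)
n,l,st,ce=cv2.connectedComponentsWithStats(m[187:211,217:350])
for i in range(1,n):
    if st[i,4]>20: print(st[i],ce[i]+[217,187])
cv2.imwrite("pics/w3z.png",cv2.resize(im[115:220,195:370],None,fx=4.5,fy=4.5,interpolation=cv2.INTER_CUBIC))
print(proj("wrist",[[.4997,.0247,.0767],[.4997+.009*.99,.0247,.0767],[.4997-.009*.99,.0247,.0767],[.4997,.0247+.009,.0767],[.4997+.1366*.054,.0247-.99*.054,.0767]],s).round(1))
e=ray_plane("wrist",[(202,183),(363,183)],.137,s);print(e,np.linalg.norm(e[0]-e[1]))
E
```

```text
[ 24   3  20  11 183] [250.26775956 194.43715847]
[ 88   3  18  10 178] [313.5 194.5]
[[251.9 191.1]
 [253.1 181.1]
 [250.8 201. ]
 [241.4 189.8]
 [315.2 191. ]]
[[ 0.51850488  0.0557571   0.137     ]
 [ 0.53310298 -0.0518814   0.137     ]] 0.10862390518482444
```

View pics/w3z.png

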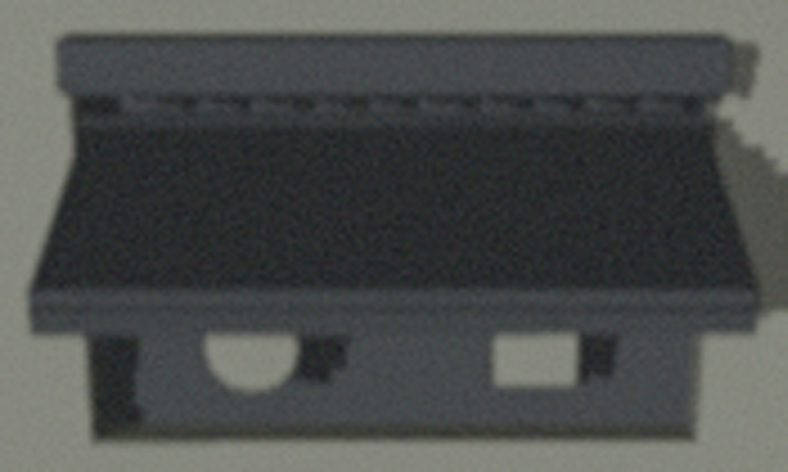

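The key agrees with the prediction to about 1 mm, at (0.500, 0.025). I'll press about 2.5 mm to the front of its centre to stay clear of the open cover.

```bash
python3 -m inch '[-0.3,1.35,0,0,-0.34,1.35,0,0,0,0,-4,0,0,0,-4,0,0,0,-4,0,0,0,-2,0,0,0,-0.8,0,0,0,0,0]'; python3 - <<'E'
from h import *
s=manip.sense(); p,d=optics.snapshot("wrist"); cv2.imwrite("pics/w4.png",p[:,:,::-1]); print(s["tcp_pos"],s["force"])
E
```

```text
t: 6.75
tcp_pos: [0.4974, 0.0256, 0.1018]
tool_rot: [0.998, 0.068, -0.0, -0.0]
force: [0.1, -0.3, 0.4]
finger_gap: 0.0
[0.49741239 0.02556298 0.10180451] [ 0.07592157 -0.2554039   0.38207586]
```

View pics/w4.png

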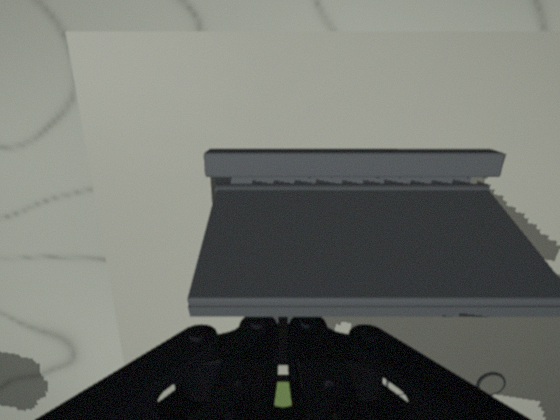

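The view shows the fingers in front of the cover's edge (rows 300–316) with no contact and no force. Now I lower onto the key.

```bash
python3 -m inch '[0,0,-0.4,0,0,0,-0.2,0,0,0,0,0]'; python3 -m inch '[0,0,-0.2,0,0,0,0,0]';python3 -m inch '[0,0,-0.1,0,0,0,0,0]';python3 -m inch '[0,0,-0.1,0,0,0,0,0]'
```

```text
t: 7.18
tcp_pos: [0.4975, 0.025, 0.096]
tool_rot: [0.998, 0.068, 0.0, 0.0]
force: [-0.2, 1.3, 0.6]
finger_gap: -0.001
t: 7.42
tcp_pos: [0.4976, 0.025, 0.0939]
tool_rot: [0.998, 0.068, 0.0, 0.0]
force: [0.2, 0.2, 1.3]
finger_gap: -0.001
t: 7.68
tcp_pos: [0.4976, 0.025, 0.0929]
tool_rot: [0.998, 0.068, 0.0, 0.0]
force: [-0.2, -0.4, 2.8]
finger_gap: 0.002
t: 7.92
tcp_pos: [0.4976, 0.025, 0.0919]
tool_rot: [0.998, 0.068, 0.0, 0.0]
force: [0.1, -0.1, 3.0]
finger_gap: -0.003
```

```bash
python3 -m inch '[0,0,-0.1,0,0,0,0,0]';python3 -m inch '[0,0,-0.1,0,0,0,0,0]'
```

```text
t: 8.18
tcp_pos: [0.4976, 0.025, 0.0916]
tool_rot: [0.998, 0.068, 0.0, 0.0]
force: [-2.3, 0.1, 9.4]
finger_gap: 0.002
t: 8.43
tcp_pos: [0.4976, 0.025, 0.0915]
tool_rot: [0.998, 0.068, 0.001, 0.0]
force: [-2.6, 0.3, 17.6]
finger_gap: 0.002
```

Force rises steeply at tip height 72.5 mm, so the key is fully down. I lift off and move behind the open cover.

```bash
python3 -m inch '[0,0,1,0,0,0,4,0,0,0,6,0,0,0,0,0]'; python3 -m inch '[2,-0.7,0,0,2,-0.7,0,0,1.7,-0.6,0,0,0,0,0,0,0,0,-3,0,0,0,0,0]'; python3 - <<'E'
from h import *
s=manip.sense(); p,d=optics.snapshot("side"); cv2.imwrite("pics/s5.png",p[:,:,::-1]);s=manip.sense(); p,d=optics.snapshot("wrist"); cv2.imwrite("pics/w5.png",p[:,:,::-1]); print(s["tcp_pos"],s["force"])
E
```

```text
t: 8.93
tcp_pos: [0.5002, 0.0247, 0.2037]
tool_rot: [0.998, 0.068, 0.005, 0.001]
force: [0.4, -0.1, 0.8]
finger_gap: 0.003
t: 9.68
tcp_pos: [0.5512, 0.0058, 0.1673]
tool_rot: [0.998, 0.068, -0.004, -0.001]
force: [0.4, -0.1, -0.2]
finger_gap: -0.001
[0.55240767 0.00560836 0.16853093] [ 0.69701586  0.91890266 -0.12088295]
```

View pics/s5.png

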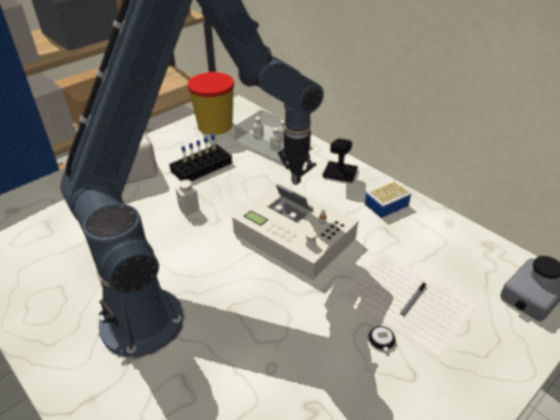

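View pics/w5.png

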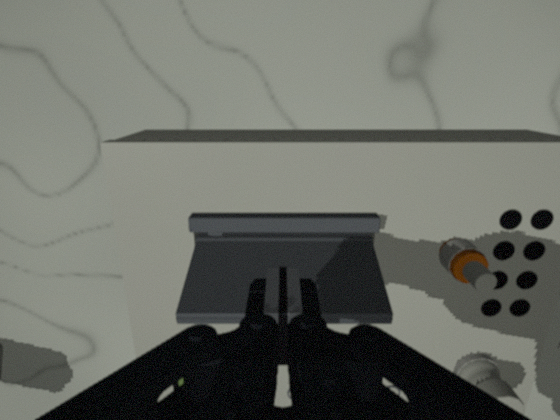

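The side view shows the cover standing open and the tip just behind and above it. The wrist view agrees: tip at (283,270), cover edge at row 318. Next I go down behind it.

```bash
python3 -m inch '[0,0,-1.5,0,0,0,-1.5,0,0,0,0,0]'; python3 - <<'E'
from h import *
s=manip.sense(); p,d=optics.snapshot("side"); cv2.imwrite("pics/s6.png",cv2.resize(p[150:270,220:380,::-1],None,fx=5,fy=5,interpolation=cv2.INTER_CUBIC)); print(s["tcp_pos"],s["force"])
r=s["tcp_pos"][:2]-[.545,.0037]; print("X,Y",r@[.9906,.1366],r@[-.1366,.9906])
E
```

```text
t: 10.15
tcp_pos: [0.5533, 0.0052, 0.1383]
tool_rot: [0.998, 0.068, -0.002, -0.0]
force: [-0.1, -0.6, 0.4]
finger_gap: 0.0
[0.55329078 0.00524874 0.13830854] [-0.10143754 -0.63416729  0.38930489]
X,Y 0.008424402720949 0.0004016581593299952
```

View pics/s6.png

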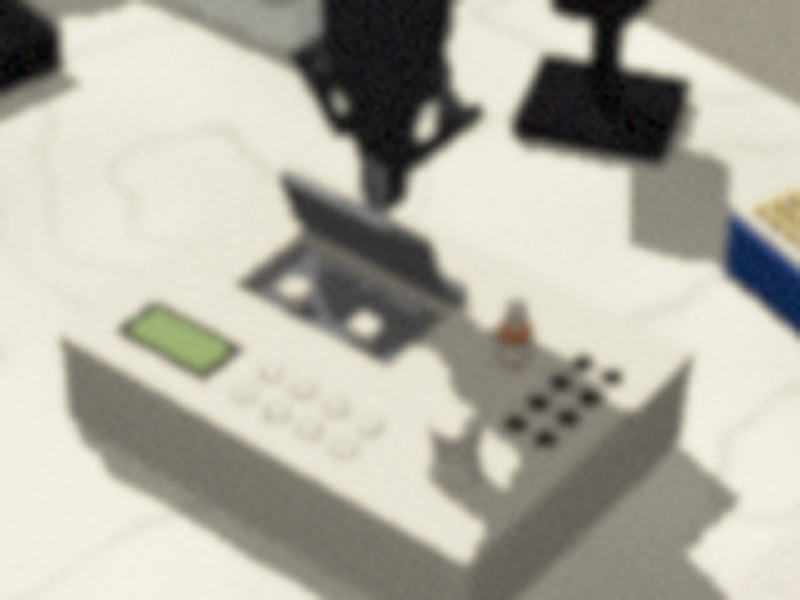

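The tip is behind the cover's upper half. I now pull it forward and down in an arc.

```bash
python3 -m inch '[-0.8,-0.11,0,0,-0.6,-0.08,0,0,-0.6,-0.08,0,0,-0.5,-0.07,-0.2,0,-0.5,-0.07,-0.2,0,0,0,0,0]'; python3 -m inch '[-0.4,-0.05,-0.4,0,-0.4,-0.05,-0.4,0,-0.25,-0.03,-0.45,0,-0.25,-0.03,-0.45,0,0,0,0,0]'; python3 - <<'E'
from h import *
s=manip.sense(); p,d=optics.snapshot("side"); cv2.imwrite("pics/s7.png",cv2.resize(p[150:270,220:380,::-1],None,fx=5,fy=5,interpolation=cv2.INTER_CUBIC)); s=manip.sense();p,d=optics.snapshot("wrist"); cv2.imwrite("pics/w7.png",p[:,:,::-1]); print(s["tcp_pos"],s["force"])
r=s["tcp_pos"][:2]-[.545,.0037]; print("X,Y,Z",r@[.9906,.1366],r@[-.1366,.9906],s["tcp_pos"][2]-.102)
E
```

```text
t: 10.95
tcp_pos: [0.5236, 0.0009, 0.1356]
tool_rot: [0.998, 0.068, -0.001, -0.0]
force: [0.8, -0.5, 0.9]
finger_gap: 0.002
t: 11.58
tcp_pos: [0.511, -0.0006, 0.1184]
tool_rot: [0.998, 0.068, -0.001, -0.0]
force: [1.2, -0.8, 2.8]
finger_gap: 0.0
[ 0.5110925  -0.00062782  0.11852847] [1.60563845 0.03693563 1.77544895]
X,Y,Z -0.03417995342050807 0.0003446285787777367 0.016528471163227185
```

View pics/s7.png

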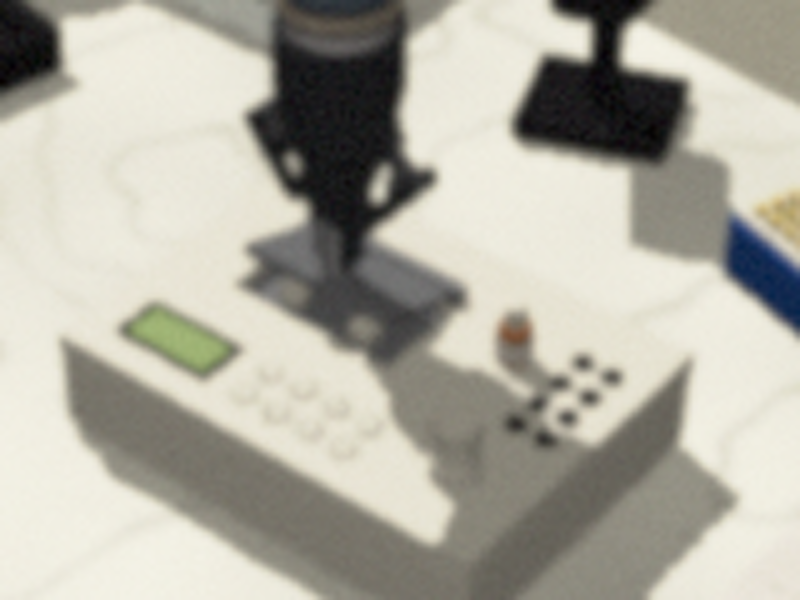

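View pics/w7.png

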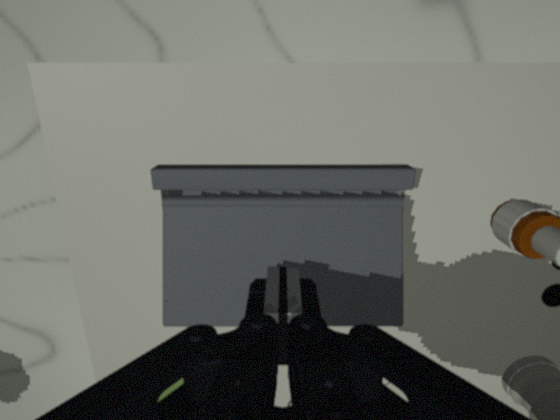

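The cover is nearly shut under the tip (about 20° open) and centred. I continue down to the stop.

```bash
python3 -m inch '[-0.25,-0.03,-0.45,0,-0.2,-0.03,-0.45,0,-0.15,-0.02,-0.4,0,0,0,-0.2,0,0,0,0,0]'; python3 -m inch '[0,0,-0.15,0,0,0,0,0]'
```

```text
t: 12.3
tcp_pos: [0.5049, -0.0014, 0.1036]
tool_rot: [0.998, 0.068, -0.001, -0.0]
force: [0.9, -1.4, 3.1]
finger_gap: 0.006
t: 12.55
tcp_pos: [0.5049, -0.0014, 0.1022]
tool_rot: [0.998, 0.068, -0.001, -0.0]
force: [-0.4, -0.8, 3.4]
finger_gap: -0.002
```

```bash
python3 -m inch '[0,0,-0.1,0,0,0,0,0]'; python3 -m inch '[0,0,-0.1,0,0,0,0,0]'; python3 -m inch '[0,0,-0.05,0,0,0,0,0]'
```

```text
t: 12.8
tcp_pos: [0.5049, -0.0014, 0.1015]
tool_rot: [0.998, 0.068, -0.001, -0.0]
force: [-0.9, 0.3, 6.0]
finger_gap: 0.003
t: 13.05
tcp_pos: [0.5049, -0.0014, 0.1012]
tool_rot: [0.998, 0.068, -0.0, 0.0]
force: [-1.2, -0.4, 12.1]
finger_gap: 0.001
t: 13.3
tcp_pos: [0.505, -0.0014, 0.101]
tool_rot: [0.998, 0.068, -0.0, 0.0]
force: [-3.4, -0.2, 15.1]
finger_gap: 0.002
```

The cover is at the stop, at the same height and force as the first press. I let go and back away.

```bash
python3 -m inch '[0,0,1,0,0,0,3,0,0,0,5,0,0,0,5,0,0,-2,0,0,0,-3,0,0,0,-3,0,0,0,0,0,0,0,0,0,0,0,0,0,0,0,0,0,0]'; python3 - <<'E'
from h import *
s=manip.sense(); p,d=optics.snapshot("wrist"); cv2.imwrite("pics/w8.png",p[:,:,::-1]); print(s["tcp_pos"],s["force"])
K,W=cam_pose("wrist",s)
for P in [(.515,.02,.085),(.4935,-.004,.085),(.505,.06-.005,.085)]:
    u,v=proj("wrist",P,s)[0].round().astype(int); z=d[v,u]; print(u,v,(W@[(u-K[0,2])/K[0,0]*z,-(v-K[1,2])/K[1,1]*z,-z,1])[:3])
p,d=optics.snapshot("top"); cv2.imwrite("pics/t8.png",p[:,:,::-1])
E
```

```text
t: 14.68
tcp_pos: [0.5053, -0.0806, 0.2397]
tool_rot: [0.998, 0.068, -0.0, -0.0]
force: [0.8, 0.3, -0.8]
finger_gap: 0.0
[ 0.50528777 -0.08056189  0.23972341] [ 0.84873334  0.25969981 -0.84055092]
158 168 [0.51538581 0.019853   0.0861008 ]
188 198 [ 0.49432488 -0.00477087  0.086887  ]
113 175 [0.5015289  0.05980614 0.074628  ]
```

View pics/w8.png

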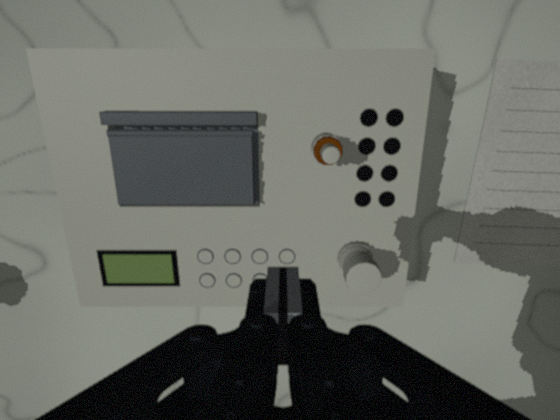

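View pics/t8.png

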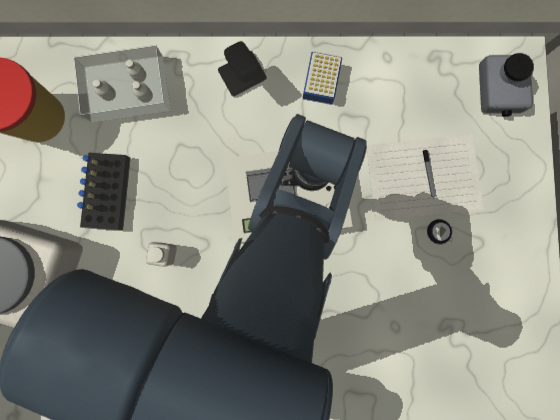

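The cover is flat and shut about 1 s after release (depth reads about 86 mm at its face). The vial at (328,150), the jar at (360,265) and the other items look undisturbed.

```bash
python3 - <<'E'
from station import job
print(job.sign_off())
E
```

```text
the job is handed in; nothing more can be done
None
```

The measuring cycle sequence is done and handed in at about 15 s.

1. **First press:** I pressed the closed cover to its stop (tip height 82 mm, about 12 N) and let go. The wrist picture showed it fully popped open.
2. **Round key:** I pressed it with the closed fingertips, about 2.5 mm to the front of its centre to clear the cover. It was down to its stop at a tip height of 72.5 mm. The force rose from 3 N to about 18 N there. The square key was not touched.
3. **Closing:** I swung the cover down from behind, pressed it to the stop again (82 mm, about 15 N) and moved the hand away.

**Last checks:** About 1 s after release the cover was still flat and shut. Its face measured about 86–87 mm high against the 85 mm given, which is within calibration error. One of three depth samples landed beside the cover on the deck (74.6 mm), so it says nothing about the latch. The loose items I could see looked unmoved by eye; I did not measure their positions, and the arm hid part of the top view. The hand was clear, with only sensor noise on the wrist force.

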